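# Make up two power-supply repair kits

## Robot

A 6-joint arm with a two-finger parallel gripper is mounted at the origin on a cart in front of the work surface, level with it; the furniture and walls round the work are solid. World frame = base frame: x ahead of the robot, y to its left, z up, the work surface at z = 0. Lengths are in m, angles in rad, forces in N, time in s.
With the tool pointing down it reaches from about 0.35 to 1 m from the base axis. Payload 7.1 kg.
Tool frame: the origin (TCP) lies between the finger pads; the fingertips stand 22 mm ahead of it and the grasp point (between the pads) lies 3 mm ahead of it; z points along the fingers, y is the line along which they close (so a half turn about z gives the same grasp; the last joint's range is limited). The gripper opens to 85 mm and grips with 20 to 120 N. Pads are 22 mm wide; open, the fingers measure 114 mm over their backs; the gripper's body (76 mm by 85 mm) begins 54 mm behind the grasp point. The pads swing forward as they close: fully open they stand 13 mm farther back than shut.
Start: joints at [1.278, 0.423, 1.63, -0, 1.089, -0.019], TCP at [0.169, 0.602, 0.253] pointing down, gripper open.
Joint ranges: [-3, 3], [-0.9, 2.11], [0.09, 2.58], [-1.31, 4.45], [0.11, 2.69], [-2.54, 2.54]. Speed limits (rad/s): [2.39, 2.39, 3.01, 3.14, 3.14, 3.14].

## Interface

Orientations are given as a rotation vector (axis times angle).
In Python, from rig import manip gives the robot as it stands. The module is installed in compiled form; this text tells all that it offers. Calls block until the motion is done:
- manip.move_to(position, orientation): joint-space move of the TCP to a pose.
- manip.servo_line(position, orientation=None, rate=0.15): straight line of the TCP; orientation=None keeps the orientation; rate is the mean speed in m/s.
- manip.set_joints(angles): joint-space move.
- manip.command_gripper(opening, f_grip=None): finger opening in m; f_grip is the grip in N (None keeps the last); returns when the fingers have stopped.
- manip.hold(seconds).
- manip.solve_ik(position, orientation): joint angles nearest the present ones, or None.
- manip.camera(name): name is "scene" or "top" or "wrist"; returns a dict with "image" (384x512x3 uint8, red, green, blue), "fx", "fy", "cx", "cy" (pixels), "k1" (the pictures are not rectified: a ray, as slopes to the right and down, at radius r is drawn at 1 + k1 r^2 times it, then the intrinsics apply), "cam_to_world" (4x4, takes a point from camera to world coordinates); the wrist camera has in their place "mount" (4x4, takes a point from camera to tool coordinates, whose origin is the TCP and whose axes are the flange's). Camera axes: x right, y down, z forward; pixel columns grow to the right and rows downward; lengths in m; the calibration is good to about 2 mm. A picture is of the moment at which its call begins: read the wrist's pose just before it. There is no depth.
A pose or a line that the arm cannot do raises manip.IKError and nothing moves.
- manip.sign_off(): hands the job in; it is judged then, once.
Readings, each from a call of its own:
- manip.get_time(): time.
- manip.get_joint_positions(): joint angles.
- manip.get_joint_vel(): joint speeds.
- manip.get_tau(): joint torques, N m.
- manip.get_position(): TCP position.
- manip.get_ee_rot(): TCP orientation.
- manip.get_contact_force(): force on the tool from outside, world axes, zero at the start.
- manip.get_torque(): the same for the moment, N m.
- manip.get_width(): finger opening in m.
- manip.get_grip_force(): force on a finger pad.
Only numpy, scipy, OpenCV 4.12 (cv2) and the standard library are available. Lean on these libraries where they do the work, as an engineer would, in place of code of your own. Each camera call takes 0.05 s, during which the arm holds its last target. There are 200 camera calls.

## Task

Make up two repair kits from the stock that lies on the bench between the kit plates and the robot, one part to a pad, each standing upright as it is now in the middle of a pad (any pad of the right plate). The kit plate with three pads gets the larger capacitor, the smaller heat sink and the terminal block, which is dovetailed between two brackets and comes out only straight up; the plate with two pads gets the smaller capacitor and the larger heat sink. Leave the transformer where it stands.

Things in the scene. Friction and masses are not known exactly. Their poses are not given: they have to be found in the camera images.
- cap_large_mid (a point): upright cylindrical electrolytic capacitor, the larger, black, 30 mm diameter, 42 mm tall, standing loose on the bench; graspable at any yaw. Point at its centre, half-way up; z up.
- transformer_mid (a point): small mains transformer, steel core with a dark winding, 53 x 50 x 40 mm, standing loose among the stock; it is in neither kit and stays. Point half-way up, over the middle of its underside; z up.
- cap_small_mid (a point): upright cylindrical electrolytic capacitor, the smaller, dark blue, 18 mm diameter, 26 mm tall, standing loose on the bench; graspable at any yaw. Point at its centre, half-way up; z up.
- heatsink_large_mid (a point): finned heat sink, the larger, bare aluminium, 60 x 50 x 30 mm (its x, y, z), lying loose on its flat base, fins up; grasp across its 50 mm (y) sides, plain solid faces. Point at its centre, half-way up; z up.
- heatsink_small_mid (a point): finned heat sink, the smaller, black, 44 x 36 x 22 mm (its x, y, z), lying loose on its flat base, fins up; grasp across its 36 mm (y) sides, plain solid faces. Point at its centre, half-way up; z up.
- terminal_mid (a point): grey plastic terminal block, body 26 x 34 x 56 mm (x, y, z), four brass screws on top; low T ribs on its x sides make it 46 mm long in x. Stands in the dock, foot 6 mm above the bench, 28 mm deep between the brackets (1.7 mm play): raise it 30 mm or more, straight up, to free it. Grasp across its plain open 34 mm (y) sides. Point at its centre, half-way up (34 mm above the bench at first); z up.
- dock: steel base plate 84 x 42 x 6 mm fixed to the bench, with a grey T-grooved bracket at its +x and -x ends (to 34 mm from the centre, 34 mm wide in y, tops 34 mm above the bench); the terminal block stands between them with the same yaw. Origin on the bench under its centre; x along its length, z up.
- plate_three: kit plate fixed to the bench: flat aluminium plate 78 x 225 mm, 3 mm thick, with three raised square black rubber pads 56 x 56 mm whose tops are 9 mm above the bench. No rims or walls. Origin on the bench under the plate's centre; pad centres at x = 0 and y = -74, 0 and +74 mm along its own y (its long axis); z up.
- plate_two: kit plate fixed to the bench: flat aluminium plate 78 x 150 mm, 3 mm thick, with two raised square black rubber pads 56 x 56 mm whose tops are 9 mm above the bench. No rims or walls. Origin on the bench under the plate's centre; pad centres at x = 0 and y = -37 and +37 mm along its own y (its long axis); z up.
Not all that is in view belongs to the job. What is shaped like the part that bears cap_large_mid but green or orange is not meant. Leave any red look-alike of the part that bears terminal_mid alone.

How it is judged:
By the outcome, as a careful person would: the job done as asked, in the order asked, and still so for the second after the job is handed in, with the robot touching nothing.
It also fails if it takes over 134 s, if anything falls off the work surface, if the arm or the gripper's body presses on something with over 40 N, if the wrist force passes 120 N, or if a joint passes its speed limit or range.

## Working session

There is one attempt and no reset: what is moved stays moved. The work goes in short steps, each a Python script; the robot and the scene stay as the last script left them, time stands still between calls to the robot, and variables do not carry over. Pictures are saved under pics/ and viewed, at most 14 in all, crops included, and the job is handed in when it is done.

```bash
mkdir -p pics; cat > h.py <<'E'
import numpy as np, cv2
from rig import manip
def rgb(n,f):
    c=manip.camera(n); cv2.imwrite(f,c["image"][:,:,::-1]); return c
def cast(c,uv,z,T=None):
    T=np.array(c["cam_to_world"]) if T is None else T
    K=np.array([[c["fx"],0,c["cx"]],[0,c["fy"],c["cy"]],[0,0,1.]])
    p=np.array(uv,float).reshape(-1,2); d=(p-[c["cx"],c["cy"]])/[c["fx"],c["fy"]]
    s=d.copy()
    for _ in range(20): s=d/(1+c["k1"]*(s**2).sum(1,keepdims=True))
    r=np.c_[s,np.ones(len(s))]@T[:3,:3].T; o=T[:3,3]
    return o+r*((z-o[2])/r[:,2])[:,None]
def proj(c,P,T=None):
    T=np.array(c["cam_to_world"]) if T is None else T
    q=(np.atleast_2d(P)-T[:3,3])@T[:3,:3]; s=q[:,:2]/q[:,2:]
    s=s*(1+c["k1"]*(s**2).sum(1,keepdims=True))
    return s*[c["fx"],c["fy"]]+[c["cx"],c["cy"]]
E
python3 - <<'E'
from h import *
import pickle
for n in("top","scene","wrist"):
    c=rgb(n,f"pics/{n}0.png"); pickle.dump(c,open(n+".pkl","wb"))
    print(n,{k:np.round(v,3).tolist() for k,v in c.items() if k!="image"})
print(manip.get_position(),manip.get_ee_rot(),manip.get_time())
E
```

```text
top {'fx': 466.973, 'fy': 466.973, 'cx': 261.581, 'cy': 191.249, 'k1': -0.117, 'cam_to_world': [[0.01, -0.995, 0.096, 0.45], [-1.0, -0.008, 0.024, -0.102], [-0.023, -0.097, -0.995, 1.108], [0.0, 0.0, 0.0, 1.0]]}
scene {'fx': 380.563, 'fy': 380.563, 'cx': 253.77, 'cy': 190.572, 'k1': -0.008, 'cam_to_world': [[0.685, -0.436, 0.584, 0.036], [-0.728, -0.427, 0.536, -0.564], [0.015, -0.792, -0.61, 0.572], [0.0, 0.0, 0.0, 1.0]]}
wrist {'fx': 287.588, 'fy': 287.588, 'cx': 249.007, 'cy': 198.261, 'k1': -0.037, 'mount': [[-0.0, -0.953, -0.304, 0.079], [1.0, -0.0, 0.0, 0.001], [-0.0, -0.304, 0.953, -0.12], [0.0, 0.0, 0.0, 1.0]]}
[0.1688784  0.60134742 0.25274382] [-4.28834899e-01 -3.11200680e+00  1.78044455e-03] 0.15
```

View pics/top0.png

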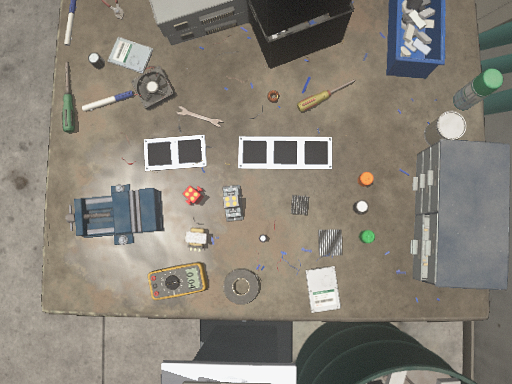

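View pics/scene0.png

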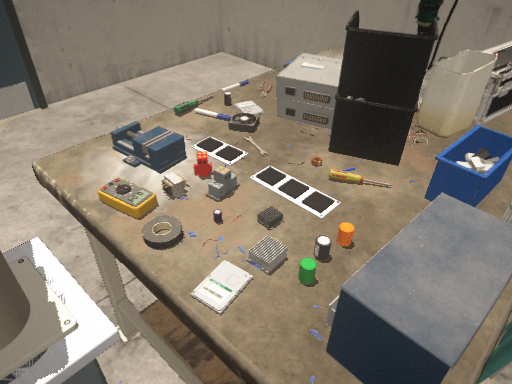

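Top view: three-pad plate (285,152), two-pad plate (175,152), red look-alike (193,195), terminal/dock (233,202), small heat sink (300,205), large heat sink (330,242), small cap (263,238), transformer (197,238). 
Candidates for the large cap are black (361,207), orange (367,178), green (368,237) and a black one at (95,60). I take (361,207), which is black and lies between the plates and the robot. I'll confirm it in a crop.

```bash
python3 - <<'E'
from h import *
import pickle
c=pickle.load(open("top.pkl","rb"));im=c["image"][:,:,::-1]
cv2.imwrite("pics/crop0.png",cv2.resize(im[125:275,135:395],None,fx=3,fy=3,interpolation=cv2.INTER_CUBIC))
for n,uv,z in[("p3",(285,152),.009),("p2",(175,152),.009),("term",(233,200),.062),("hs",(300,205),.022),("hl",(330,242),.03),("cl",(361,206),.042),("cs",(263,238),.026),("tr",(197,238),.04),("bk",(95,58),.042)]: print(n,cast(c,uv,z).round(3))
E
```

```text
p3 [[ 0.651 -0.131  0.009]]
p2 [[0.65  0.133 0.009]]
term [[ 0.531 -0.013  0.062]]
hs [[ 0.524 -0.166  0.022]]
hl [[ 0.439 -0.235  0.03 ]]
cl [[ 0.521 -0.305  0.042]]
cs [[ 0.447 -0.081  0.026]]
tr [[0.445 0.07  0.04 ]]
bk [[0.878 0.334 0.042]]
```

View pics/crop0.png

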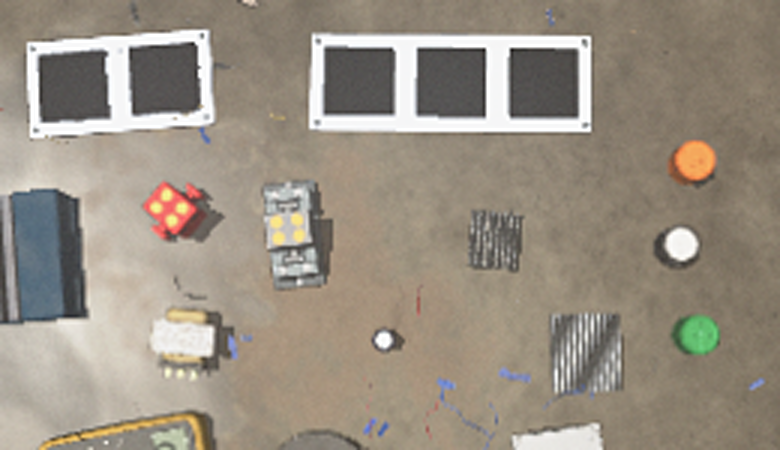

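The crop shows that the part at (361,207) is a black-bodied cap with a white top, and its neighbours are clearly orange and green. The grey terminal in its dock is at (232,201). The red block at (192,195) is the look-alike. Next I take two closer wrist views.

```bash
cat >> h.py <<'E'
from scipy.spatial.transform import Rotation as R
def ori(yaw=0.): return (R.from_euler("z",yaw)*R.from_rotvec([np.pi,0,0])).as_rotvec()  # tool y = -(y axis turned by yaw)
def wrist(f):
    T=np.eye(4); T[:3,3]=manip.get_position(); T[:3,:3]=R.from_rotvec(manip.get_ee_rot()).as_matrix()
    c=rgb("wrist",f); c["cam_to_world"]=T@np.array(c["mount"]); return c
E
python3 - <<'E'
from h import *
import pickle
t=manip.get_time()
for i,y in enumerate((0.03,-0.2)):
    manip.move_to([.5,y,.26],ori()); manip.hold(.2)
    c=wrist(f"pics/w{i}.png"); pickle.dump(c,open(f"w{i}.pkl","wb")); print(manip.get_time()-t,manip.get_joint_positions())
E
```

```text
2.6 [3.69252732e-02 2.32213303e-01 1.89372953e+00 2.74993680e-05
 1.01570823e+00 1.60686675e+00]
3.7667 [-4.00404004e-01  2.88117851e-01  1.81585902e+00  1.69067669e-04
  1.03752849e+00  1.16846613e+00]
```

View pics/w0.png

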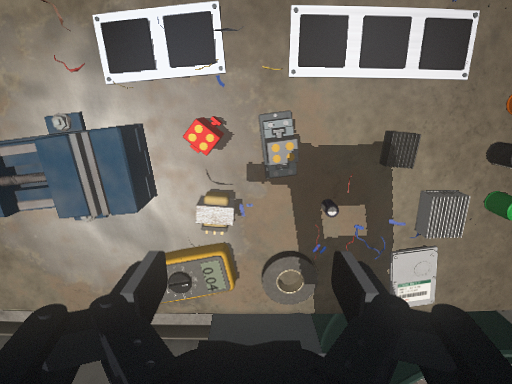

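View pics/w1.png

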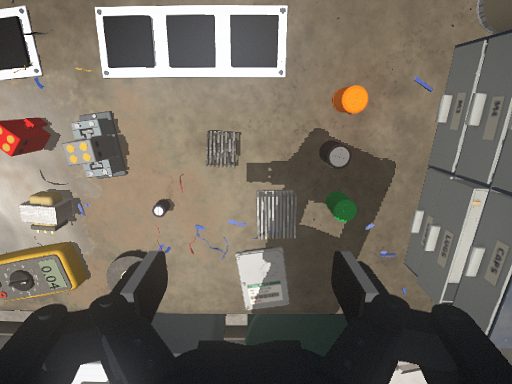

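Wrist views: w0 shows plate_two (162,43), plate_three (383,42), terminal (280,150) and small cap (331,209). w1 shows plate_three (191,41), small sink (225,148), large sink (276,214), black cap (337,154) and small cap (160,208). Next I measure by masks.

```bash
cat > m.py <<'E'
from h import *
import pickle
def blob(c,mask,box,mn=20):
    x0,y0,x1,y1=box; m=np.zeros(mask.shape,np.uint8); m[y0:y1,x0:x1]=mask[y0:y1,x0:x1]
    cs=cv2.findContours(m,cv2.RETR_EXTERNAL,cv2.CHAIN_APPROX_NONE)[0]
    return [k for k in cs if cv2.contourArea(k)>mn]
def rect(c,k,z):
    P=cast(c,k.reshape(-1,2),z)[:,:2]; (cx,cy),(w,h),a=cv2.minAreaRect((P*1000).astype(np.float32)); return np.round([cx,cy,w,h,a],1)
if __name__=="__main__":
    W=[pickle.load(open(f"w{i}.pkl","rb")) for i in(0,1)]; t=pickle.load(open("top.pkl","rb"))
    H=[cv2.cvtColor(c["image"],cv2.COLOR_RGB2HSV) for c in W+[t]]
    def show(n,i,m,box,z,mn=20):
        c=(W+[t])[i]
        for k in blob(c,m(H[i]),box,mn): print(n,"wwt"[i]+str(i),rect(c,k,z))
    white=lambda h:((h[...,1]<45)&(h[...,2]>190)).astype(np.uint8)
    dark=lambda h:(h[...,2]<90).astype(np.uint8)
    yel=lambda h:((h[...,1]>100)&(h[...,2]>130)&(h[...,0]>15)&(h[...,0]<32)).astype(np.uint8)
    show("p2",0,white,(85,0,235,90),.003,500);show("p3",0,white,(280,0,490,85),.003,500);show("p3",1,white,(85,0,295,85),.003,500)
    show("p2",2,white,(140,130,212,175),.003,300);show("p3",2,white,(230,130,340,175),.003,300)
    show("pad2",0,dark,(98,12,222,75),.009,600);show("pad3",0,dark,(294,10,474,74),.009,600);show("pad3",1,dark,(98,10,284,74),.009,600)
    show("pad2",2,dark,(146,138,203,168),.009,200);show("pad3",2,dark,(242,138,331,168),.009,200)
    show("screws",0,yel,(262,135,300,170),.062,3);show("screws",1,yel,(62,132,95,170),.062,3);show("screws",2,yel,(222,190,244,212),.062,2)
    wt=lambda h:((h[...,1]<60)&(h[...,2]>120)).astype(np.uint8)
    show("cs",0,wt,(322,198,340,220),.026);show("cs",1,wt,(150,198,172,220),.026,8);show("cs",2,wt,(256,230,270,246),.026,5)
    show("cl",1,wt,(318,140,355,172),.042);show("cl",2,wt,(350,197,372,218),.042)
    print(proj(t,W[1]["cam_to_world"][:3,3]))
    a=W[1]["image"][115:255,195:325,::-1]; b=W[0]["image"][100:190,245:325,::-1]
    a=cv2.resize(a,None,fx=4,fy=4,interpolation=cv2.INTER_CUBIC); b=cv2.resize(b,(270,304),interpolation=cv2.INTER_CUBIC)
    o=np.zeros((560,800,3),np.uint8); o[:,:520]=a; o[:304,530:800]=b; cv2.imwrite("pics/c1.png",o)
E
python3 m.py
```

```text
p2 w0 [650.1 138.3  77.6 149.4   4.7]
p3 w0 [ 651.7 -128.3  223.9   77.3   90. ]
p3 w1 [ 651.7 -128.9   77.8  224.7    0. ]
p2 t2 [650.4 136.   78.1 150.9   4.6]
p3 t2 [ 651.2 -129.9  223.3   78.    89.7]
pad2 w0 [646.7 173.9  55.6  56.4   4.6]
pad2 w0 [652.4 100.5  55.7  56.1   4.8]
pad3 w0 [ 6.509e+02 -2.008e+02  5.560e+01  5.730e+01  2.000e-01]
pad3 w0 [ 651.  -127.3   56.4   55.3   89.8]
pad3 w0 [ 6.514e+02 -5.410e+01  5.440e+01  5.610e+01  5.000e-01]
pad3 w1 [651.4 -56.2  55.   56.1   0. ]
pad3 w1 [ 6.512e+02 -2.032e+02  5.430e+01  5.360e+01  1.000e-01]
pad3 w1 [ 651.3 -129.3   55.4   54.4   89.6]
pad2 t2 [646.2 172.8  52.9  54.6   6.4]
pad2 t2 [653.6  98.8  53.7  53.6   3.6]
pad3 t2 [ 651.6 -203.7   50.2   53.5   90. ]
pad3 t2 [ 6.511e+02 -1.310e+02  5.320e+01  5.260e+01  4.000e-01]
pad3 t2 [ 6.519e+02 -5.700e+01  5.090e+01  5.260e+01  3.000e-01]
screws w0 [522.1   0.9   7.9   7.8   1.5]
screws w0 [526.  -11.8   4.5   2.2   2.4]
screws w0 [5.343e+02 2.400e+00 7.700e+00 7.800e+00 1.000e-01]
screws w0 [ 5.366e+02 -1.300e+01  7.700e+00  7.800e+00  2.000e-01]
screws w1 [522.5   1.1   8.2   7.7  61.5]
screws w1 [524.5 -14.4   7.5   7.9  40.1]
screws w1 [534.4   2.7   7.5   6.7  89.6]
screws w1 [536.  -13.    8.2   7.8  89.6]
screws t2 [522.   -0.9   4.8   4.8  45.7]
screws t2 [ 5.244e+02 -1.550e+01  4.500e+00  4.500e+00  5.000e-01]
screws t2 [536.3 -13.6   6.4   4.8  45.7]
screws t2 [533.9   1.    4.8   6.4  45.7]
cs w0 [445.1 -78.    8.7  10.4  33.9]
cs w1 [447.1 -78.1  13.2  12.2  14.7]
cs t2 [440.8 -83.1  30.3  17.4  36.1]
cl w1 [ 5.221e+02 -3.042e+02  2.140e+01  2.190e+01  4.000e-01]
cl t2 [ 5.190e+02 -3.036e+02  4.590e+01  4.900e+01  4.000e-01]
[[333.4053679  155.61707508]]
```

View pics/c1.png

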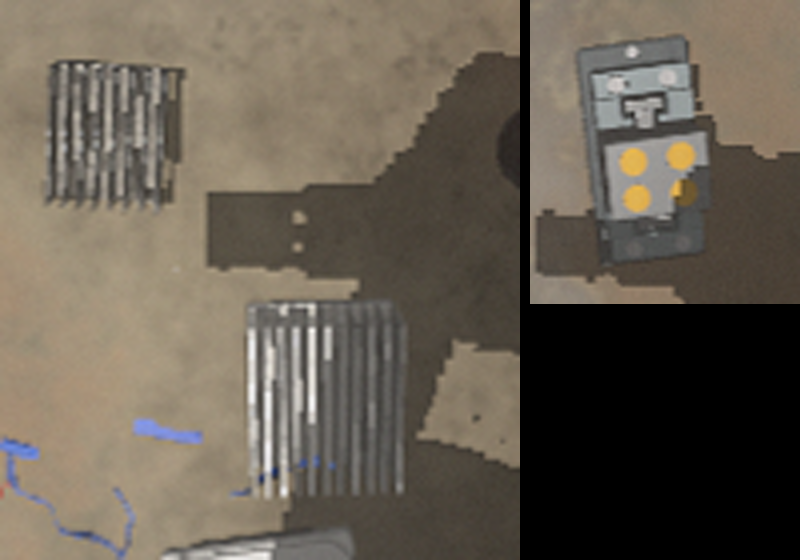

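```bash
python3 - <<'E'
from h import *
import pickle
c=pickle.load(open("w1.pkl","rb")); print(c["cam_to_world"][:3,3])
px=lambda P:(np.array(P)+.5)/4-.5+[195,115]
def q(n,P,z):
    p=np.vstack([cast(c,px([a]),zz) for a,zz in zip(P,z)])*1000
    print(n,p[:,:2].round(1).tolist()," sides",[np.linalg.norm((p[i]-p[(i+1)%4])[:2]).round(1) for i in range(4)],"mid",p.mean(0).round(1))
    print(" yaw long", [np.degrees(np.arctan2(*(p[a]-p[b])[[1,0]])).round(1) for a,b in((0,3),(1,2))])
q("small",[(50,62),(163,66),(158,207),(46,203)],[.022]*4)
q("largetop",[(249,325),(404,325),(404,495),(253,495)],[.03]*4)
q("largeful",[(248,302),(398,302),(404,495),(253,495)],[0,0,.03,.03])
E
```

```text
[ 0.57799987 -0.19773927  0.38018109]
small [[550.1, -146.4], [548.9, -180.9], [505.3, -178.8], [506.5, -143.4]]  sides [np.float64(34.5), np.float64(43.7), np.float64(35.4), np.float64(43.7)] mid [ 527.7 -162.4   22. ]
 yaw long [np.float64(-4.0), np.float64(-2.8)]
largetop [[468.8, -207.7], [468.9, -257.1], [409.2, -260.3], [409.1, -209.6]]  sides [np.float64(49.5), np.float64(59.8), np.float64(50.6), np.float64(59.7)] mid [ 439.  -233.7   30. ]
 yaw long [np.float64(1.9), np.float64(3.0)]
largeful [[467.7, -208.1], [467.8, -259.7], [409.2, -260.3], [409.1, -209.6]]  sides [np.float64(51.6), np.float64(58.6), np.float64(50.6), np.float64(58.6)] mid [ 438.5 -234.4   15. ]
 yaw long [np.float64(1.5), np.float64(0.5)]
```

```bash
cat >> h.py <<'E'
def st(n): print(n,"t%.1f"%manip.get_time(),"p",manip.get_position().round(4),"w%.4f"%manip.get_width(),"F",np.round(manip.get_contact_force(),1),"g%.0f"%manip.get_grip_force())
def pick(xy,yaw,z,w,f,up=.15):
    o=ori(np.radians(yaw)); p=lambda h:[xy[0],xy[1],h]
    manip.move_to(p(.15),o); manip.command_gripper(w+.022); manip.servo_line(p(z),o,.12); st("down")
    manip.command_gripper(max(w-.008,0),f); st("grip")
    manip.servo_line(p(z+.03),o,.1); st("lift"); manip.servo_line(p(up),o,.2)
def place(xy,yaw,z,w,up=.16):
    o=ori(np.radians(yaw)); p=lambda h:[xy[0],xy[1],h]
    manip.move_to(p(up),o); manip.servo_line(p(z+.012),o,.2); manip.servo_line(p(z),o,.05); st("set")
    manip.command_gripper(w+.016); manip.hold(.1); manip.servo_line(p(up),o,.2); st("done")
E
python3 - <<'E'
from h import *
pick((.522,-.3043),0,.028,.030,40)
wrist("pics/g1.png")
place((.6513,-.2032),0,.028+.0095,.030)
E
```

```text
down t6.2 p [ 0.5225 -0.3046  0.0287] w0.0524 F [ 0.4 -0.1 -0.4] g0
grip t6.5 p [ 0.5225 -0.3046  0.029 ] w0.0293 F [-0.4  1.   6.3] g39
lift t7.0 p [ 0.5223 -0.3045  0.0587] w0.0292 F [ 0.3  0.5 -1.4] g39
set t9.4 p [ 0.6518 -0.2034  0.038 ] w0.0290 F [ 0.6 -0.6  1.7] g40
done t10.6 p [ 0.6506 -0.203   0.1591] w0.0462 F [-0.1  0.5 -0.8] g0
```

View pics/g1.png

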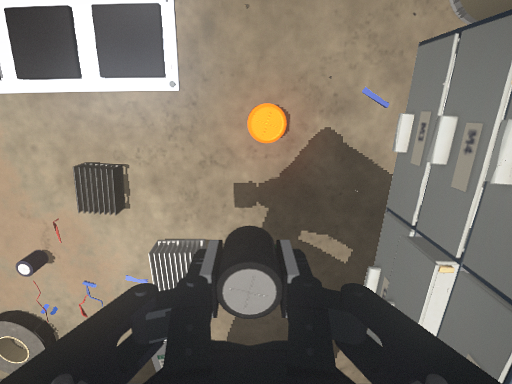

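The black cap sits upright between the pads (248,285). It was lifted and set on the pad. Next is the small sink.

```bash
python3 - <<'E'
from h import *
pick((.5277,-.1624),-3,.027,.036,50)
place((.6513,-.1292),0,.027+.0095,.036)
# terminal: straight up
pick((.5297,-.0060),7.4,.059,.034,60,up=.17)
wrist("pics/g2.png")
E
```

```text
down t12.6 p [ 0.5282 -0.1626  0.0277] w0.0581 F [-0.6  0.1  0.5] g0
grip t12.9 p [ 0.5283 -0.1626  0.028 ] w0.0348 F [-0.6  0.2  6.7] g50
lift t13.4 p [ 0.528  -0.1625  0.0576] w0.0346 F [-0.5  1.  -0.7] g50
set t15.7 p [ 0.6519 -0.1294  0.0371] w0.0348 F [ 1.  -0.8  1.3] g50
done t16.8 p [ 0.6506 -0.129   0.1592] w0.0521 F [ 0.1 -0.3 -0.6] g0
down t18.7 p [ 0.5302 -0.006   0.0594] w0.0561 F [-0.2  0.   0.8] g0
grip t19.0 p [ 0.5304 -0.006   0.06  ] w0.0330 F [-0.9  0.5  6.6] g60
lift t19.5 p [ 0.5298 -0.006   0.0893] w0.0328 F [ 0.5 -0.1 -1.4] g60
```

View pics/g2.png

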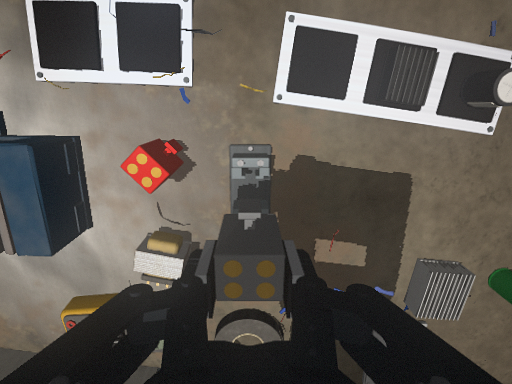

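The terminal is out of the dock and upright in the grip (249,257). The small sink stands on the middle pad. I place the terminal, then the second kit.

```bash
python3 - <<'E'
from h import *
place((.6513,-.0553),0,.059+.004,.034,up=.18)
pick((.4463,-.0783),0,.027,.018,30)
place((.6531,.1003),4.6,.027+.0095,.018)
pick((.439,-.2338),1.5,.029,.050,60)
wrist("pics/g3.png")
place((.6471,.1740),4.6,.029+.0095,.050)
manip.move_to([.48,.0,.3],ori()); manip.hold(.3)
import pickle; c=wrist("pics/f1.png"); pickle.dump(c,open("f1.pkl","wb")); st("end")
E
```

```text
set t21.7 p [ 0.6513 -0.0553  0.0632] w0.0330 F [-0.8 -0.1 -1.4] g60
done t22.9 p [ 0.6505 -0.0552  0.1791] w0.0498 F [ 0.4 -0.2 -0.7] g0
down t25.1 p [ 0.4467 -0.0784  0.0275] w0.0399 F [-0.9 -0.2 -0.3] g0
grip t25.5 p [ 0.4468 -0.0784  0.0277] w0.0168 F [ 0.  -0.4  5.5] g29
lift t25.9 p [ 0.4465 -0.0784  0.0573] w0.0167 F [0.2 0.4 0. ] g29
set t28.7 p [0.6534 0.1004 0.0368] w0.0170 F [ 0.7 -0.5  0.1] g29
done t29.9 p [0.6523 0.1002 0.1591] w0.0338 F [-0.6 -0.1 -1.2] g0
down t33.0 p [ 0.4394 -0.234   0.0295] w0.0720 F [ 0.1 -0.5 -0.5] g0
grip t33.3 p [ 0.4395 -0.234   0.03  ] w0.0490 F [-0.9  0.7  5.7] g62
lift t33.8 p [ 0.4393 -0.234   0.0594] w0.0486 F [ 0.3  0.5 -1.6] g62
set t37.2 p [0.6477 0.1742 0.0391] w0.0487 F [ 1.6 -0.5  0.6] g62
done t38.4 p [0.6464 0.1738 0.1591] w0.0661 F [ 0.   0.1 -0.4] g0
end t39.8 p [4.802e-01 3.000e-04 2.995e-01] w0.0659 F [-0.4  0.5  0. ] g0
```

View pics/f1.png

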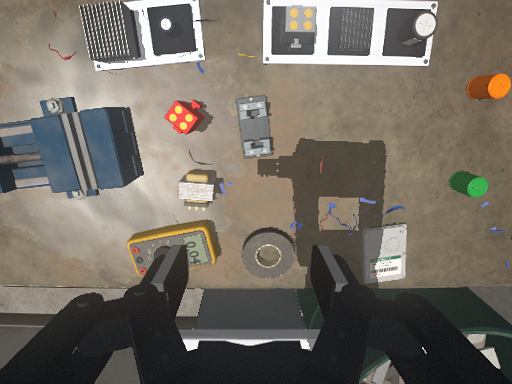

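All five parts stand upright: sink (109,32), small cap (166,24), terminal (300,22), small sink (352,30) and large cap (425,24). I check the centring from straight above.

```bash
python3 - <<'E'
from h import *
import pickle
o=[]
for i,y in enumerate((.137,-.129)):
    manip.move_to([.62,y,.22],ori()); manip.hold(.3); c=wrist(f"pics/v{i}.png"); pickle.dump(c,open(f"v{i}.pkl","wb"))
    im=c["image"][60:260,100:400,::-1].copy()
    o.append(cv2.resize(im,None,fx=1.5,fy=1.5,interpolation=cv2.INTER_CUBIC))
    if i==0: pts=[((.6471,.174),.03+.009),((.6531,.1003),.035)]
    else: pts=[((.6515,-.0553),.071),((.6515,-.1292),.031),((.6515,-.2032),.051)]
    print([proj(c,[*p,z])[0].round(1).tolist() for p,z in pts])
cv2.imwrite("pics/v.png",np.vstack(o)); print(o[0].shape)
E
```

```text
[[214.2, 156.6], [283.7, 150.3]]
[[173.2, 157.8], [251.2, 151.4], [324.6, 154.7]]
(300, 450, 3)
```

View pics/v.png

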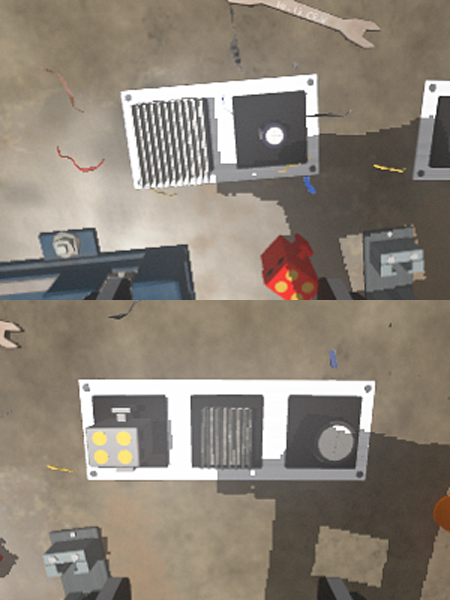

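The small overhead differences from the expected pad centres (cap (274,135) against (275,135), sink (172,144) against (171,145), terminal (112,449) against (110,447)) are within about 2 mm. Transformer and look-alikes are untouched, so I hand in.

```bash
python3 -c "
from rig import manip
print(manip.sign_off(), manip.get_time())"
```

```text
the job is handed in; nothing more can be done
the job is handed in; nothing more can be done
```

Both kits are made up and handed in: all five parts stand upright on pads of the right plates, about 2 mm or less off centre, the transformer and look-alikes were left alone, and it took about 45 s of the 134 s.

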